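Clamp the rod rest on a glassworker's bench

TASK

Set up the rod rest on the glass bench, using fingertips only and gripping or lifting nothing: first push its slotted bar by the upright cradle at its end until the bar is fully home against the stop block. Then do up the loose wing nut on the rod rest clockwise (seen from above) with several separate fingertip strokes on its wings, taking the finger off the wings between strokes, until it comes up against its stop, and leave the bar home. Leave the cold torch, with the similar wing nut on its foot, and all the things lying about where they are.

Things in the scene. Friction and masses are not known exactly. Their poses are not given: they have to be found in the camera images.
- rod_rest: rod rest, fixed to the bench: dark steel base plate 100 mm (its x) by 250 mm (its y, -145 to +105), 12 mm thick; a slotted aluminium bar (40 mm wide, top 20 mm above the bench) slides along its y between guide strips (tops 22 mm above the bench, outer faces at x = +-30). Turned by up to 25 degrees. Origin on the wing nut's stud axis at bench level, z up
- stop_face (a point): middle of the bar-side face of the rod rest's stop block, a 70 mm wide, 20 mm thick dark steel block, top 42 mm above the bench, at the rest's -y end. This point is 125 mm from the stud axis along the rest's -y, 27 mm above the bench
- rest_bar (a joint): slide of the rod rest's bar, m: grows as the bar is pushed towards the rest's -y, 0.050 when its end is against the stop block; it starts at 0 to 0.022, takes about 2 N to slide and stays where it is left
- bar_push (a point): middle of the outer (+y) face of the cradle, the upright plate at the bar's +y end: 50 mm wide, 12 mm thick, top 44 mm above the bench, plus two prongs beside a notch up to 56 mm. The point is 38 mm above the bench, moves with the bar, and lies 170 mm minus the bar's slide value from the stud axis along the rest's +y. Push towards the rest's -y. Axes as the rest's
- rest_nut (a joint): turn of the rod rest's wing nut about the stud, rad: grows clockwise seen from above. At 0 the wings lie along the rest's x, so one wing points to the rest's yaw minus this value, the other opposite. It starts at 0 to 0.8 and comes up against a stop, done up, at 4.60. Loose: about 0.03 N m turns it, and it stays where it is left
- rest_wing_a (a point): centre of one wing of the rod rest's brass wing nut: upright round lobe 26 mm across, 6 mm thick, 26 to 52 mm above the bench, reaching from 10 to 36 mm from the stud axis. The point lies 23 mm from the axis, 39 mm above the bench, and turns with the nut; its x is along the wings (outward here), y across their faces
- nut_hub (a point): on the stud axis at the top of the nut's hub, 36 mm above the bench. The hub is a cone of radius 13 mm at most, on a washer flange of radius 17 mm, 20 to 23 mm above the bench; the stud ends 48 mm above the bench
- rest_wing_b (a point): centre of the opposite wing, same shape and height, 23 mm from the axis on the other side
- torch: cold bench torch on the right: foot plate 110 x 150 mm, brass barrel 115 mm above the bench, small flat plate on top 160 mm high; fixed. Origin at the centre of the foot's underside. A bystander
- torch_wing_tip (a point): outer end of one wing of the similar wing nut on the torch's foot, not to be turned
- steel_cup: small open steel cup, 50 mm across and 50 mm high, standing near the far side of the rod rest; origin at the centre of its underside; a bystander
- brass_mould: square hollow brass mould block, 44 x 44 x 40 mm, near the far side of the rod rest towards its stop block; origin at the centre of its underside; a bystander
- tweezers: flat steel tweezers, 150 mm long, 10 mm high, lying on the near side of the rod rest; origin under their middle; a bystander
- marver_paddle: black paddle blade with wooden handle, 240 mm long, 20 mm high, lying to the left; origin under its middle; a bystander
- glass_blank: amber glass bar, 120 x 20 x 20 mm, lying left of the rod rest towards the back; origin at the centre of its underside; a bystander
- reamer: screwdriver-like reamer lying far to the left; origin under it, long axis along its x; a bystander
- glass_shears: steel scissors-like shears with two loops, 190 mm long, 10 mm high, lying to the right close to the robot; origin under their middle; a bystander

How it is judged:
On the way, in this order (a step that is already met when the one before it is completed fails the run):
1. the bar is pushed home against the stop block while the nut is still loose (turned less than 1.2 rad) (value of joint rest_bar above 0.046 m and value of joint rest_nut below 1.2 rad), for 0.1 s.
2. the nut is part done up (between 1.25 and 4.1 rad) and the fingers are off its wings, between two strokes (value of joint rest_nut between 1.25 and 4.1 rad and contact force between the fingers and rest_nut below 0.1 N), for 0.25 s.
3. the nut is done up against its stop (value of joint rest_nut above 4.45 rad), for 0.1 s.
At the end, for the whole second after the job is handed in: the bar is within 4 mm of its stop (slide above 0.046), the rod rest's wing nut is turned to within 0.15 rad of its stop (above 4.45), both at rest and the fingers off the wings (value of joint rest_bar above 0.046 m and value of joint rest_nut above 4.45 rad and contact force between the fingers and rest_nut below 0.1 N and velocity of joint rest_nut between -0.05 and 0.05 rad/s and velocity of joint rest_bar between -0.005 and 0.005 m/s); the robot touches nothing.
It fails at once if a wing is pinched: both flat faces of one wing lobe (rest_nut_c1 and c2 are the two faces of one wing, c5 and c6 of the other) are pressed by the fingers at once (over 1.5 N) ((contact force between the fingers and rest_nut_c1 above 1.5 N and contact force between the fingers and rest_nut_c2 above 1.5 N) or (contact force between the fingers and rest_nut_c5 above 1.5 N and contact force between the fingers and rest_nut_c6 above 1.5 N)).
It fails at once if the torch's own wing nut is turned (its wing tip moves over 8 mm) (distance of torch_wing_tip from where it was at the start of the episode above 0.008 m).
It fails at once if one of the loose things lying about is moved over 25 mm or lifted (distance of any of steel_cup, brass_mould, tweezers, marver_paddle, glass_blank, reamer, glass_shears from where it was at the start of the episode above 0.025 m).
It also fails if it takes over 70 s, if anything falls off the work surface, if the arm or the gripper's body presses on something with over 40 N, if the wrist force passes 120 N, or if a joint passes its speed limit or range.

ROBOT

A 6-joint arm with a two-finger parallel gripper is mounted at the origin on the work surface. World frame = base frame: x ahead of the robot, y to its left, z up, the work surface at z = 0. Lengths are in m, angles in rad, forces in N, time in s.
With the tool pointing down it reaches from about 0.25 to 0.725 m from the base axis. Payload 4 kg.
Tool frame: the origin (TCP) lies midway between the tips of the shut fingers; the grasp point (between the pads) lies 19 mm behind it; x points along the fingers, y is the direction in which the jaws open and shut, and the axes are right-handed (so a half turn about x gives the same grasp; the last joint's range is limited). The gripper opens to 85 mm and grips with 20 to 120 N. Pads are 22 mm wide; open, the fingers measure 114 mm over their backs; the gripper's body (76 mm by 85 mm) begins 54 mm behind the grasp point. The pads swing forward as they close: fully open they stand 13 mm farther back than shut.
Start: joints at [-1.3, 0.241, 0.005, 1.335, 0, 1.571], TCP at [0.134, -0.482, 0.231] pointing down, gripper open.
Joint ranges: [-2.72, 2.72], [-1.05, 1.87], [-1.09, 1.28], [-1.99, 2.15], [-1.42, 1.44], [-3.14, 3.14]. Speed limits (rad/s): [2.79, 2.79, 3.14, 3.14, 3.14, 3.14].

INTERFACE

Orientations are given as a unit quaternion [x, y, z, w].
In Python, from workcell import * gives the robot as it stands.
- The arm moves only by the tool play_rows, never from a script. Its argument "plan" is a list of rows, each a list of 7 numbers: the shift along the tool's x, y, z in mm, then the turn, a rotation vector about the tool's x, y, z in rad, then the closure, from -1 (fully open) to 1 (shut). In form: [[x, y, z, rx, ry, rz, grip], ...]. A call has 1 to 20 rows; each row shifts and turns the commanded pose from where the row before left it, along the tool's axes as they then stand; what a row does not reach is not made up. A row lasts 1/12 s, in which the tool goes at most 41.7 mm and 7.16 degrees, less where a joint would pass 70% of its speed; a pose out of reach is approached as far as the arm can. A call with a gripper value outside its range is refused whole. The fingers move at their own pace and stop on an object; the grip force is fixed at half the most. Time passes only in rows, so rows that do not move let the fingers close. It gives the time, the measured TCP pose, the force and the opening at its end, in the units of the state.
- get_obs(): the state, without advancing time (a new reading comes with each control period).
- camera(name): name is "side" or "top" or "wrist"; returns a dict with "frame" (480x640x3 uint8, red, green, blue), "depth" (480x640 float32, m along the optical axis (not along the pixel's ray), 0 where there is no reading), "fx", "fy", "cx", "cy" (pixels), "camera_from_world" (4x4, takes a point from world to camera coordinates). Camera axes: x right, y up, looking along -z (the intrinsics and any distortion apply to the point x, -y, -z); pixel columns grow to the right and rows downward; lengths in m; the calibration is good to about 2 mm. A picture is of the moment at which its call begins.
- job_done(): hands the job in, once; it reports no verdict.
Trained networks look in a picture, given as the dict that the camera call returned (one of the last four; its "shot" number tells which), for a name from the list of things; names that differ only in an ending like _2 or _b are one class to them, and where a whole thing is asked for, a point or a joint stands for the part that bears it (a point fixed in the world has none). Each returns a list of dicts, best first, with "confidence" (0 to 1); they miss things now and then, are a little off and sometimes report something else, mostly with a low value. They report only what shows in the picture. A call takes as long as a camera call.
- search_frame(thing, picture): "centre" ([x, y, z] in m, in world coordinates, good to about 4 mm: the middle of the surface that is visible of it).
- pinpoint(thing, picture): "centre" ([x, y, z] in m, in world coordinates, good to about 4 mm: a listed point, or the origin of a listed thing).
The state is a dict: "clock": time; "joint_pos": joint angles; "joint_vel": joint speeds; "tau": joint torques, N m; "eef_pos": TCP position; "tool_rot": TCP orientation; "ft_force": force on the tool from outside, world axes, zero at the start; "ft_torque": the same for the moment, N m; "grip_width": finger opening in m.
Only numpy, scipy, OpenCV 4.12 (cv2) and the standard library are available. Lean on these libraries where they do the work, as an engineer would, in place of code of your own. Each camera call takes 0.05 s, during which the arm holds its last target. There are 200 camera calls.

## Working session

There is one attempt and no reset: what is moved stays moved. The work goes in short steps, Python scripts to look and compute and a tool call to move; the robot and the scene stay as the last step left them, time stands still between calls to the robot, and variables do not carry over. Pictures are saved under pics/ and viewed, about 8 in all and at most 12, crops included, and the job is handed in when it is done.

Besides the shell and the picture viewer there is one more tool, called as a command line: name --pt "numbers of a row" for each row, then --argument value for the rest. play_rows: Moves the arm, as the interface text tells. Its arguments: {"type":"object","properties":{"plan":{"type":"array","items":{"type":"array","items":{"type":"number"}}}},"required":["plan"]}

```bash
mkdir -p pics
cat > h.py <<'E'
from workcell import *
import numpy as np, cv2
from scipy.spatial.transform import Rotation as R
def save(p,n): cv2.imwrite('pics/'+n,p['frame'][:,:,::-1])
def px(p,w):
    c=p['camera_from_world']@np.r_[w,1]; return p['cx']+p['fx']*c[0]/-c[2], p['cy']-p['fy']*c[1]/-c[2]
E
python3 - <<'E'
from h import *
o=get_obs(); print(o)
for n in ['top','side']:
    p=camera(n); save(p,n+'0.png')
    for t in ['rod_rest','stop_face','bar_push','nut_hub','rest_wing_a','torch','torch_wing_tip','steel_cup','brass_mould','tweezers','glass_blank','glass_shears','marver_paddle']:
        print(n,t,[(np.round(d['centre'],3).tolist(),round(d['confidence'],2)) for d in pinpoint(t,p)[:3]])
E
```

```text
{'clock': 0.0, 'joint_pos': array([-1.29999949e+00,  2.41416002e-01,  3.73228346e-03,  1.33518752e+00,
        3.72429711e-06,  1.57080713e+00]), 'joint_vel': array([ 7.03185194e-05, -8.71957509e-04, -1.11555813e-03,  2.65436565e-04,
       -1.49949277e-03,  1.58804754e-03]), 'tau': array([ 1.22773141e-03, -3.72322977e+01,  2.52405149e+01,  1.69365382e-02,
       -6.69174847e-05,  2.23964804e-06]), 'eef_pos': array([ 0.13358397, -0.48117797,  0.23041451]), 'tool_rot': array([-0.70053749, -0.09617209,  0.70073294, -0.09471798]), 'ft_force': array([ 0.09689174,  0.57286965, -0.50267225]), 'ft_torque': array([ 0.00733192,  0.0348598 , -0.00465384]), 'grip_width': 0.0857563231172107}
top rod_rest [([0.513, 0.065, 0.003], 0.81), ([0.412, 0.366, -0.001], 0.72), ([0.643, 0.046, 0.001], 0.34)]
top stop_face [([0.494, -0.06, 0.022], 0.67)]
top bar_push [([0.534, 0.217, 0.037], 0.64), ([0.628, -0.07, 0.001], 0.5)]
top nut_hub [([0.508, 0.066, 0.038], 0.76)]
top rest_wing_a [([0.488, 0.069, 0.038], 0.69), ([0.532, 0.056, 0.033], 0.57)]
top torch [([0.586, -0.415, -0.0], 0.95)]
top torch_wing_ti
[... 657 characters left out ...]
_hub [([0.514, 0.066, 0.036], 0.71)]
side rest_wing_a [([0.492, 0.067, 0.039], 0.55), ([0.533, 0.061, 0.034], 0.52)]
side torch [([0.583, -0.417, -0.002], 0.73)]
side torch_wing_tip [([0.533, 0.213, 0.039], 0.68), ([0.554, -0.365, 0.037], 0.51)]
side steel_cup [([0.642, 0.049, -0.002], 0.92)]
side brass_mould [([0.625, -0.068, 0.001], 0.73), ([0.559, 0.53, -0.002], 0.26), ([0.533, 0.212, 0.04], 0.16)]
side tweezers [([0.404, 0.071, -0.001], 0.82), ([0.641, 0.046, -0.001], 0.53), ([0.536, 0.058, 0.036], 0.22)]
side glass_blank [([0.713, 0.377, -0.001], 0.62)]
side glass_shears [([0.358, -0.372, -0.001], 0.63)]
side marver_paddle [([0.41, 0.372, -0.008], 0.79), ([0.362, -0.371, -0.004], 0.49)]
```

View pics/top0.png

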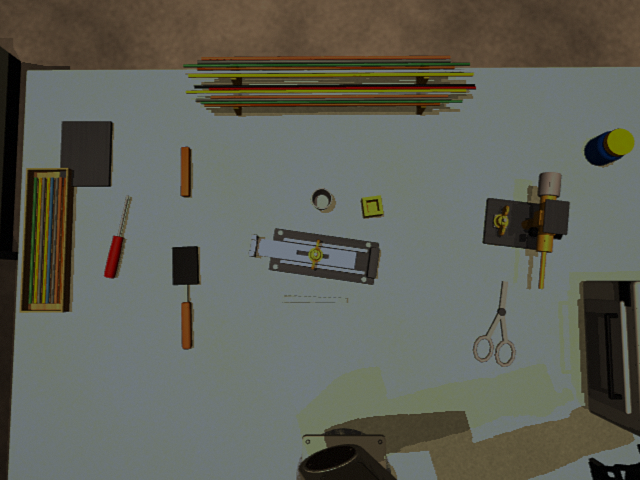

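View pics/side0.png

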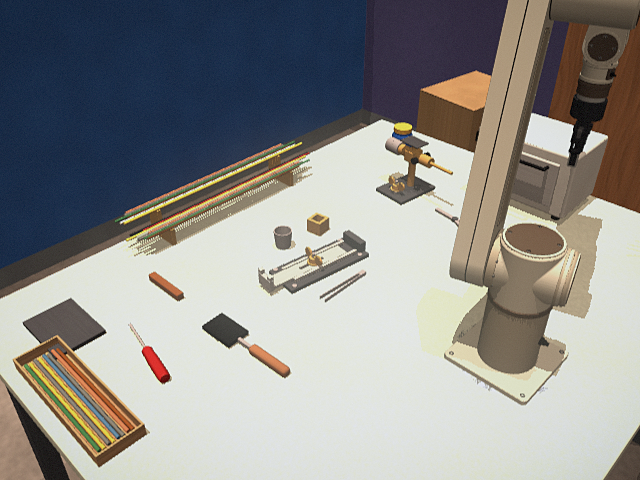

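The top view shows the rod rest at about (316,255), with the cradle on its left at (253,246). The stop is on the right at (372,262), and the wings lie nearly along world x. The cup is at (322,200), the mould at (372,206) and the torch at the far right. The side view agrees: stud ≈ (0.512, 0.065), yaw ≈ -0.143, bar slide ≈ 0.017.

```bash
cat >> h.py <<'E'
def go(t, yawy=None):
    """shift in tool axes (mm) to world target t"""
    o=get_obs(); M=R.from_quat(o['tool_rot']).as_matrix()
    print('tcp',np.round(o['eef_pos'],4),'shift mm',np.round(M.T@(np.array(t)-o['eef_pos'])*1e3,1),'\naxes\n',np.round(M,3),'yaw of tool y',round(float(np.arctan2(M[1,1],M[0,1])),3),'F',np.round(o['ft_force'],1),'q',np.round(o['joint_pos'],2))
E
python3 -c "
from h import *
go([0.545,0.262,0.231])"
```

```text
tcp [ 0.1338 -0.4818  0.2313] shift mm [ 3.000e-01 -6.067e+02 -5.952e+02] 
axes
 [[ 0.     0.268 -0.964]
 [-0.    -0.964 -0.268]
 [-1.     0.     0.   ]] yaw of tool y -1.3 F [-0.5 -0.   0.3] q [-1.3   0.24  0.01  1.34 -0.    1.57]
```

play_rows --pt "0 -20 -20 0 0 0 1" --pt "0 -20 -20 0 0 0 1" --pt "0 -20 -20 0 0 0 1" --pt "0 -20 -20 0 0 0 1" --pt "0 -20 -20 0 0 0 1" --pt "0 -20 -20 0 0 0 1" --pt "0 -20 -20 0 0 0 1" --pt "0 -20 -20 0 0 0 1" --pt "0 -20 -20 0 0 0 1" --pt "0 -20 -20 0 0 0 1" --pt "0 -20 -20 0 0 0 1" --pt "0 -20 -20 0 0 0 1" --pt "0 -20 -20 0 0 0 1" --pt "0 -20 -20 0 0 0 1" --pt "0 -20 -20 0 0 0 1" --pt "0 -20 -20 0 0 0 1" --pt "0 -20 -20 0 0 0 1" --pt "0 -20 -20 0 0 0 1"

```text
clock: 2.9
eef_pos: [0.3849, -0.0372, 0.2315]
tool_rot: [0.701, 0.095, -0.7, 0.096]
ft_force: [0.6, -0.5, 0.1]
grip_width: 0.0001
```

play_rows --pt "0 -20 -20 0 0 0 1" --pt "0 -20 -20 0 0 0 1" --pt "0 -20 -20 0 0 0 1" --pt "0 -20 -20 0 0 0 1" --pt "0 -20 -20 0 0 0 1" --pt "0 -20 -20 0 0 0 1" --pt "0 -20 -20 0 0 0 1" --pt "0 -20 -20 0 0 0 1" --pt "0 0 0 -0.116 0 0 1" --pt "0 0 0 -0.116 0 0 1" --pt "0 0 0 -0.116 0 0 1" --pt "0 0 0 -0.116 0 0 1" --pt "0 0 0 -0.116 0 0 1" --pt "0 0 0 -0.116 0 0 1" --pt "0 0 0 -0.116 0 0 1" --pt "0 0 0 -0.116 0 0 1" --pt "0 0 0 -0.116 0 0 1" --pt "0 0 0 -0.113 0 0 1" --pt "0 0 0 0 0 0 1"

```text
clock: 4.48
eef_pos: [0.4985, 0.1488, 0.2313]
tool_rot: [0.532, 0.47, -0.529, 0.465]
ft_force: [0.5, 0.7, 0.3]
grip_width: -0.0001
```

Run:
```python
from h import *
go([0.543,0.262,0.231])
p=camera('wrist'); save(p,'w1.png')
for t in ['bar_push','nut_hub','rest_wing_a','stop_face']:
    print(t,[(np.round(d['centre'],3).tolist(),round(d['confidence'],2)) for d in pinpoint(t,p)[:3]])
print(px(p,get_obs()['eef_pos']), px(p,[.543,.262,.03]))
```

```text
tcp [0.4985 0.1488 0.2313] shift mm [   1.1   29.9 -117.9] 
axes
 [[-0.002  0.992 -0.126]
 [ 0.008 -0.126 -0.992]
 [-1.    -0.003 -0.007]] yaw of tool y -0.127 F [0.5 0.7 0.3] q [0.29 0.28 0.06 1.35 0.01 1.98]
bar_push [([0.532, 0.214, 0.04], 0.83)]
nut_hub [([0.513, 0.06, 0.038], 0.94), ([0.642, 0.046, -0.001], 0.41)]
rest_wing_a [([0.536, 0.065, 0.039], 0.77), ([0.49, 0.069, 0.041], 0.6)]
stop_face []
(np.float64(318.10874516494744), np.float64(322.0106392986453)) (np.float64(359.9379227910274), np.float64(51.46656778765751))
```

play_rows --pt "0 5 -20 0 0 0 1" --pt "0 5 -20 0 0 0 1" --pt "0 5 -20 0 0 0 1" --pt "0 5 -20 0 0 0 1" --pt "0 5 -20 0 0 0 1" --pt "0 5 -18 0 0 0 1" --pt "20 0 0 0 0 0 1" --pt "25 0 0 0 0 0 1" --pt "25 0 0 0 0 0 1" --pt "25 0 0 0 0 0 1" --pt "25 0 0 0 0 0 1" --pt "25 0 0 0 0 0 1" --pt "20 0 0 0 0 0 1" --pt "15 0 0 0 0 0 1" --pt "10 0 0 0 0 0 1" --pt "9 0 0 0 0 0 1" --pt "0 0 0 0 0 0 1"

```text
clock: 6.15
eef_pos: [0.5419, 0.263, 0.0313]
tool_rot: [0.531, 0.47, -0.531, 0.464]
ft_force: [0.1, 0.2, -0.4]
grip_width: 0.0001
```

Run:
```python
from h import *
go([0.533,0.214+.011,0.031])
p=camera('side'); cv2.imwrite('pics/s2.png',cv2.resize(p['frame'][200:340,200:420,::-1],None,fx=3,fy=3))
```

```text
tcp [0.5419 0.263  0.0313] shift mm [ 0.1 -3.9 38.9] 
axes
 [[-0.005  0.992 -0.129]
 [ 0.006 -0.129 -0.992]
 [-1.    -0.006 -0.006]] yaw of tool y -0.129 F [ 0.1  0.2 -0.4] q [ 0.45  0.59 -0.01  0.97  0.01  2.15]
```

View pics/s2.png

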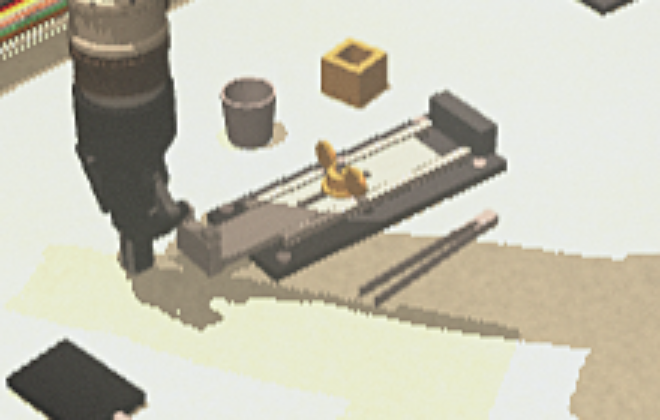

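The crop shows the shut fingertip at (140,255), just outside the cradle at (200,245), with nothing in between. I can push now.

play_rows --pt "0 -1 8 0 0 0 1" --pt "0 -1 8 0 0 0 1" --pt "0 -1 8 0 0 0 1" --pt "0 -1 8 0 0 0 1" --pt "0 0 5 0 0 0 1" --pt "0 0 5 0 0 0 1" --pt "0 0 4 0 0 0 1" --pt "0 0 4 0 0 0 1" --pt "0 0 4 0 0 0 1" --pt "0 0 4 0 0 0 1" --pt "0 0 4 0 0 0 1" --pt "0 0 3 0 0 0 1" --pt "0 0 0 0 0 0 1"

```text
clock: 7.28
eef_pos: [0.5307, 0.1987, 0.0326]
tool_rot: [0.532, 0.469, -0.53, 0.464]
ft_force: [0.8, 1.3, 0.4]
grip_width: -0.0001
```

play_rows --pt "0 0 1.5 0 0 0 1" --pt "0 0 1.5 0 0 0 1" --pt "0 0 0 0 0 0 1"

```text
clock: 7.53
eef_pos: [0.5303, 0.1963, 0.0325]
tool_rot: [0.532, 0.469, -0.53, 0.464]
ft_force: [1.0, 2.0, 1.5]
grip_width: 0.0001
```

play_rows --pt "0 0 1.5 0 0 0 1" --pt "0 0 1.5 0 0 0 1" --pt "0 0 0 0 0 0 1"

```text
clock: 7.78
eef_pos: [0.5299, 0.1937, 0.0326]
tool_rot: [0.532, 0.47, -0.53, 0.464]
ft_force: [0.4, 2.4, 0.0]
grip_width: -0.0
```

play_rows --pt "0 0 1.5 0 0 0 1" --pt "0 0 0 0 0 0 1"

```text
clock: 7.95
eef_pos: [0.53, 0.1936, 0.0327]
tool_rot: [0.533, 0.47, -0.529, 0.464]
ft_force: [0.5, 6.7, -1.0]
grip_width: -0.0003
```

play_rows --pt "0 0 2 0 0 0 1" --pt "0 0 1 0 0 0 1" --pt "0 0 0 0 0 0 1"

```text
clock: 8.2
eef_pos: [0.5299, 0.1935, 0.0327]
tool_rot: [0.534, 0.472, -0.527, 0.463]
ft_force: [1.5, 13.0, -3.5]
grip_width: -0.0001
```

play_rows --pt "0 0 -10 0 0 0 1" --pt "0 0 -20 0 0 0 1" --pt "-20 0 0 0 0 0 1" --pt "-30 0 0 0 0 0 1" --pt "-30 0 0 0 0 0 1" --pt "-30 0 0 0 0 0 0.1" --pt "-30 0 25 0 0 0 0.1" --pt "0 0 25 0 0 0 0.1" --pt "0 0 25 0 0 0 0.1" --pt "0 0 25 0 0 0 0.1" --pt "0 0 20 0 0 0 0.1" --pt "0 0 0 0 0 0 0.1"

```text
clock: 9.2
eef_pos: [0.5168, 0.0948, 0.1716]
tool_rot: [-0.532, -0.468, 0.532, -0.464]
ft_force: [0.3, -0.5, 0.3]
grip_width: 0.0383
```

Run:
```python
from h import *
go([0.512,0.064,0.15]); print(get_obs()['grip_width'])
p=camera('wrist'); save(p,'w3.png')
for t in ['bar_push','nut_hub','rest_wing_a','stop_face']:
    print(t,[(np.round(d['centre'],4).tolist(),round(d['confidence'],2)) for d in pinpoint(t,p)[:3]])
for w in ([.512,.064,.048],[.512,.064,.036]): print(px(p,w))
```

```text
tcp [0.5168 0.0948 0.1716] shift mm [21.5 -0.5 31.2] 
axes
 [[-0.004  0.991 -0.133]
 [ 0.004 -0.132 -0.991]
 [-1.    -0.005 -0.003]] yaw of tool y -0.133 F [ 0.3 -0.5  0.3] q [ 0.18  0.33 -0.04  1.21  0.    1.88]
0.038339483415898074
bar_push [([0.5289, 0.1801, 0.0371], 0.96)]
nut_hub [([0.511, 0.0602, 0.0348], 0.64)]
rest_wing_a [([0.5348, 0.0639, 0.0373], 0.69), ([0.4904, 0.0685, 0.041], 0.57)]
stop_face [([0.4936, -0.0588, 0.0253], 0.69), ([0.4081, 0.073, -0.0046], 0.33)]
(np.float64(318.8945906853182), np.float64(276.11055016767455))
(np.float64(319.0200661714042), np.float64(269.7175399791163))
```

View pics/w3.png

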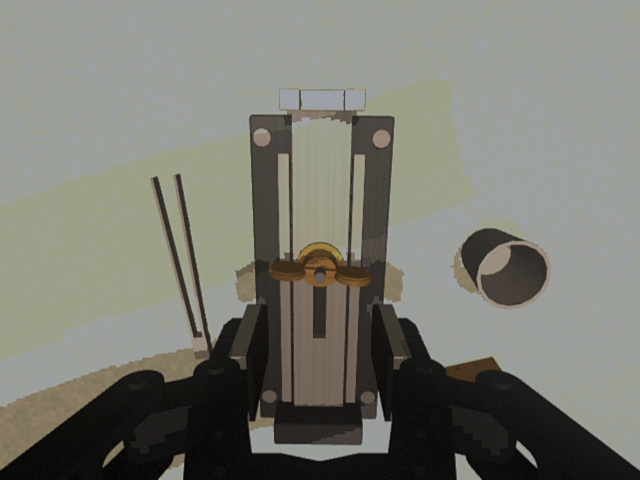

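The wrist view shows the bar home against the stop block: the cradle is at (322,98), with no gap below at (318,405). The stud top is at (320,275), where I predicted (319,276). The wings at (287,270) and (353,275) put the nut at about 0.08 rad.

Next I centre the half-open fingers over the stud, across the wings, so each finger pushes a different wing.

play_rows --pt "0 0 16 0 0 0 0.1" --pt "0 0 15 0 0 0 0.1" --pt "0 0 0 -0.114 0 0 0.1" --pt "0 0 0 -0.114 0 0 0.1" --pt "0 0 0 -0.114 0 0 0.1" --pt "0 0 0 -0.114 0 0 0.1" --pt "0 0 0 -0.114 0 0 0.1" --pt "0 0 0 -0.114 0 0 0.1" --pt "0 0 0 -0.114 0 0 0.1" --pt "0 0 0 -0.114 0 0 0.1" --pt "0 0 0 -0.114 0 0 0.1" --pt "0 0 0 -0.114 0 0 0.1" --pt "0 0 0 -0.114 0 0 0.1" --pt "0 0 0 -0.114 0 0 0.1" --pt "0 0 0 -0.114 0 0 0.1" --pt "20 0 0 0 0 0 0.1" --pt "20 0 0 0 0 0 0.1" --pt "20 0 0 0 0 0 0.1" --pt "20 0 0 0 0 0 0.1" --pt "0 0 0 0 0 0 0.1"

```text
clock: 11.12
eef_pos: [0.5108, 0.0693, 0.0876]
tool_rot: [0.078, 0.707, -0.074, 0.699]
ft_force: [-0.5, 0.8, -0.4]
grip_width: 0.0384
```

Run:
```python
from h import *
go([0.512,0.064,0.030]); print(get_obs()['grip_width'])
p=camera('side'); cv2.imwrite('pics/s4.png',cv2.resize(p['frame'][200:320,220:400,::-1],None,fx=4,fy=4))
```

```text
tcp [0.5108 0.0693 0.0876] shift mm [57.6 -5.1  2.9] 
axes
 [[-0.01   0.214  0.977]
 [ 0.006  0.977 -0.214]
 [-1.     0.004 -0.011]] yaw of tool y 1.355 F [-0.5  0.8 -0.4] q [ 0.13  0.39 -0.19  1.01  0.01  0.35]
0.03835317249482491
```

View pics/s4.png

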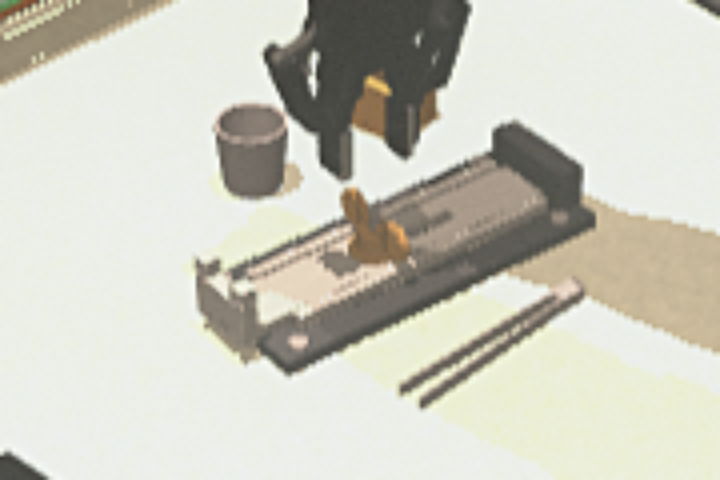

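The crop shows the fingers at (335,165) and (405,145) above the nut at (375,225), on either side of the wing plane. I descend with a 5 mm correction.

play_rows --pt "5 -5 3 0 0 0 0.1" --pt "15 0 0 0 0 0 0.1" --pt "15 0 0 0 0 0 0.1" --pt "13 0 0 0 0 0 0.1" --pt "10 0 0 0 0 0 0.1" --pt "0 0 0 0 0 0 0.1"

```text
clock: 11.67
eef_pos: [0.5151, 0.0634, 0.0326]
tool_rot: [0.079, 0.705, -0.074, 0.701]
ft_force: [-0.1, 0.6, 0.0]
grip_width: 0.0388
```

play_rows --pt "0 0 0 0.1 0 0 0.1" --pt "0 0 0 0.1 0 0 0.1" --pt "0 0 0 0.1 0 0 0.1" --pt "0 0 0 0.1 0 0 0.1" --pt "0 0 0 0.1 0 0 0.1" --pt "0 0 0 0.1 0 0 0.1" --pt "0 0 0 0.1 0 0 0.1" --pt "0 0 0 0.1 0 0 0.1" --pt "0 0 0 0.1 0 0 0.1" --pt "0 0 0 0.1 0 0 0.1" --pt "0 0 0 0.1 0 0 0.1" --pt "0 0 0 0.1 0 0 0.1"

```text
clock: 12.67
eef_pos: [0.5168, 0.0629, 0.035]
tool_rot: [0.463, 0.537, -0.46, 0.534]
ft_force: [-0.2, -3.0, 0.1]
grip_width: 0.0384
```

Run:
```python
from h import *
go([0.512,0.064,0.030]); print(get_obs()['ft_torque'])
p=camera('wrist'); save(p,'w5.png')
for t in ['rest_wing_a','nut_hub']:
    print(t,[(np.round(d['centre'],4).tolist(),round(d['confidence'],2)) for d in pinpoint(t,p)[:3]])
```

```text
tcp [0.5168 0.0629 0.035 ] shift mm [ 5.  -4.6 -1.8] 
axes
 [[ 0.     0.989  0.148]
 [ 0.006  0.148 -0.989]
 [-1.     0.001 -0.006]] yaw of tool y 0.148 F [-0.2 -3.   0.1] q [ 0.12  0.45 -0.25  0.87  0.01  1.54]
[-0.49758582  0.0200446   0.04196865]
rest_wing_a [([0.4931, 0.0747, 0.0428], 0.9)]
nut_hub [([0.5135, 0.0595, 0.0352], 0.57)]
```

View pics/w5.png

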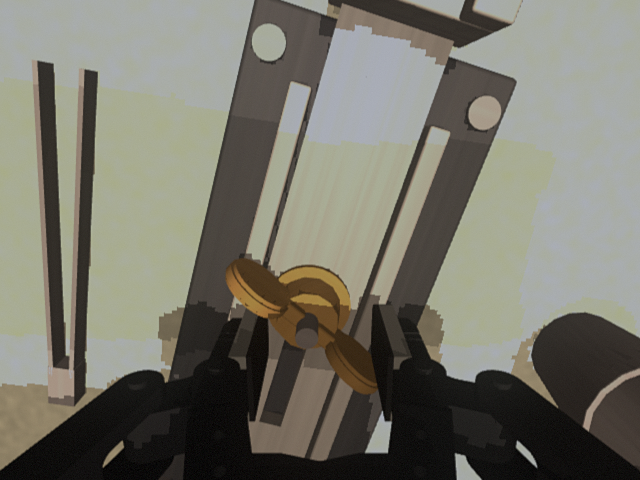

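The wings sit between the two fingers at (250,285) and (350,365), and each finger bears on a different wing. The nut has moved to about 0.36 rad. The stud at (307,330) is 4 mm off centre, so I correct that and carry on with stroke 1.

play_rows --pt "4 -4 -2 0 0 0 0.1" --pt "0 0 0 0.105 0 0 0.1" --pt "0 0 0 0.105 0 0 0.1" --pt "0 0 0 0.105 0 0 0.1" --pt "0 0 0 0.105 0 0 0.1" --pt "0 0 0 0.105 0 0 0.1" --pt "0 0 0 0.105 0 0 0.1" --pt "0 0 0 0.105 0 0 0.1" --pt "0 0 0 0.105 0 0 0.1" --pt "0 0 0 0.105 0 0 0.1" --pt "0 0 0 0.105 0 0 0.1" --pt "0 0 0 0.105 0 0 0.1" --pt "0 0 0 0.1 0 0 0.1" --pt "0 0 0 0 0 0 0.1" --pt "0 0 0 -0.1 0 0 0.1" --pt "0 0 0 -0.1 0 0 0.1" --pt "0 0 0 -0.1 0 0 0.1" --pt "0 0 0 -0.1 0 0 0.1" --pt "0 0 0 0 0 0 0.1"

```text
clock: 14.4
eef_pos: [0.5109, 0.0652, 0.0295]
tool_rot: [0.641, 0.302, -0.64, 0.296]
ft_force: [0.2, 1.4, 0.8]
grip_width: 0.0386
```

play_rows --pt "0 0 0 0 0 0 0.1" --pt "0 0 0 0 0 0 0.1" --pt "0 0 0 0 0 0 0.1" --pt "0 0 0 0 0 0 0.1" --pt "-20 0 0 0 0 0 0.1" --pt "-25 0 0 0 0 0 0.1" --pt "-25 0 0 0 0 0 0.1" --pt "0 0 0 0 0 0 0.1"

```text
clock: 15.07
eef_pos: [0.515, 0.0649, 0.1045]
tool_rot: [0.645, 0.3, -0.638, 0.296]
ft_force: [0.8, -0.6, 0.4]
grip_width: 0.0382
```

Run:
```python
from h import *
go([0.512,0.064,0.1])
p=camera('wrist'); save(p,'w6.png')
for t in ['rest_wing_a','nut_hub']:
    print(t,[(np.round(d['centre'],4).tolist(),round(d['confidence'],2)) for d in pinpoint(t,p)[:3]])
print(px(p,[.512,.064,.048]))
```

```text
tcp [0.515  0.0649 0.1045] shift mm [ 4.5 -1.8  2.7] 
axes
 [[ 0.007  0.764 -0.645]
 [ 0.009 -0.645 -0.764]
 [-1.    -0.001 -0.011]] yaw of tool y -0.702 F [ 0.8 -0.6  0.4] q [ 0.12  0.36 -0.17  1.03  0.01  2.39]
rest_wing_a [([0.516, 0.083, 0.0442], 0.95), ([0.5073, 0.0463, 0.0364], 0.89)]
nut_hub [([0.5109, 0.0632, 0.035], 0.82)]
(np.float64(313.8575497743217), np.float64(274.7307589610287))
```

View pics/w6.png

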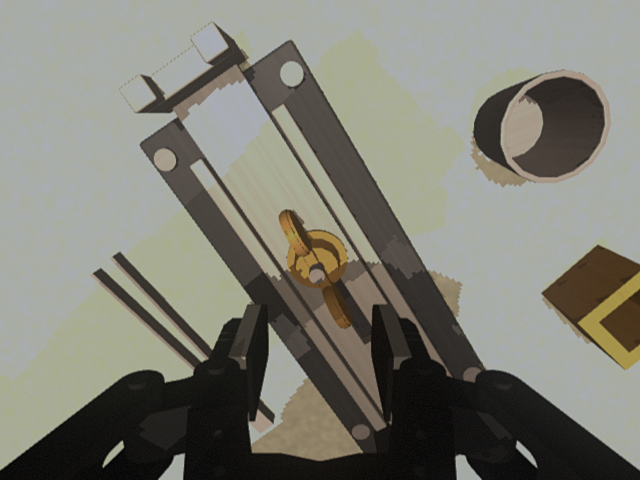

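Stroke 1 is done. The wings at (290,228) and (340,305) are clear of the fingers and put the nut at about 1.66 rad. I turn back while raised, ready for stroke 2.

play_rows --pt "0 0 0 -0.113 0 0 0.1" --pt "0 0 0 -0.113 0 0 0.1" --pt "0 0 0 -0.113 0 0 0.1" --pt "0 0 0 -0.113 0 0 0.1" --pt "0 0 0 -0.113 0 0 0.1" --pt "0 0 0 -0.113 0 0 0.1" --pt "0 0 0 -0.113 0 0 0.1" --pt "0 0 0 -0.113 0 0 0.1" --pt "0 0 0 -0.113 0 0 0.1" --pt "0 0 0 -0.113 0 0 0.1" --pt "0 0 0 -0.113 0 0 0.1" --pt "0 0 0 -0.113 0 0 0.1" --pt "0 0 0 -0.113 0 0 0.1" --pt "0 0 0 -0.113 0 0 0.1" --pt "0 0 0 -0.113 0 0 0.1" --pt "0 0 0 -0.113 0 0 0.1"

```text
clock: 16.55
eef_pos: [0.5102, 0.0643, 0.0978]
tool_rot: [0.163, 0.691, -0.159, 0.686]
ft_force: [-0.5, 0.3, 0.9]
grip_width: 0.0385
```

play_rows --pt "0 0 0 -0.113 0 0 0.1" --pt "0 0 0 -0.113 0 0 0.1" --pt "0 0 0 -0.113 0 0 0.1" --pt "0 0 0 -0.113 0 0 0.1" --pt "0 0 0 -0.113 0 0 0.1" --pt "0 0 0 -0.113 0 0 0.1" --pt "0 0 0 -0.113 0 0 0.1" --pt "0 0 0 -0.113 0 0 0.1" --pt "0 0 0 -0.113 0 0 0.1" --pt "0 0 0 -0.113 0 0 0.1" --pt "0 0 0 -0.113 0 0 0.1" --pt "0 0 0 -0.113 0 0 0.1" --pt "0 0 0 -0.113 0 0 0.1" --pt "0 0 0 -0.113 0 0 0.1" --pt "0 0 0 -0.113 0 0 0.1" --pt "0 0 0 -0.113 0 0 0.1" --pt "0 0 0 0 0 0 0.1"

```text
clock: 17.97
eef_pos: [0.5102, 0.0643, 0.098]
tool_rot: [-0.437, 0.553, 0.444, 0.553]
ft_force: [0.2, -1.0, -0.2]
grip_width: 0.0388
```

Run:
```python
from h import *
go([0.512,0.064,0.03])
```

```text
tcp [0.5102 0.0643 0.098 ] shift mm [67.9 -2.3 -0.3] 
axes
 [[-0.006 -0.975  0.223]
 [ 0.007  0.223  0.975]
 [-1.     0.007  0.006]] yaw of tool y 2.916 F [ 0.2 -1.  -0.2] q [ 0.12  0.37 -0.18  1.03  0.01 -1.22]
```

play_rows --pt "10 -2 0 0 0 0 0.1" --pt "20 0 0 0 0 0 0.1" --pt "20 0 0 0 0 0 0.1" --pt "17 0 0 0 0 0 0.1" --pt "0 0 0 0 0 0 0.1" --pt "0 0 0 0.1 0 0 0.1" --pt "0 0 0 0.1 0 0 0.1" --pt "0 0 0 0.1 0 0 0.1" --pt "0 0 0 0.1 0 0 0.1" --pt "0 0 0 0.1 0 0 0.1" --pt "0 0 0 0.1 0 0 0.1" --pt "0 0 0 0.1 0 0 0.1" --pt "0 0 0 0.1 0 0 0.1" --pt "0 0 0 0.1 0 0 0.1" --pt "0 0 0 0.1 0 0 0.1"

```text
clock: 19.22
eef_pos: [0.5127, 0.0645, 0.0326]
tool_rot: [-0.116, 0.698, 0.122, 0.696]
ft_force: [-1.6, 0.9, 0.8]
grip_width: 0.0385
```

play_rows --pt "0 0 0 0.1 0 0 0.1" --pt "0 0 0 0.1 0 0 0.1" --pt "0 0 0 0.1 0 0 0.1" --pt "0 0 0 0.1 0 0 0.1" --pt "0 0 0 0.1 0 0 0.1" --pt "0 0 0 0.1 0 0 0.1" --pt "0 0 0 0.1 0 0 0.1" --pt "0 0 0 0.1 0 0 0.1" --pt "0 0 0 0.1 0 0 0.1" --pt "0 0 0 0.1 0 0 0.1" --pt "0 0 0 0.1 0 0 0.1" --pt "0 0 0 0.1 0 0 0.1" --pt "0 0 0 0.1 0 0 0.1" --pt "0 0 0 0 0 0 0.1" --pt "0 0 0 -0.1 0 0 0.1" --pt "0 0 0 -0.1 0 0 0.1" --pt "0 0 0 -0.1 0 0 0.1" --pt "0 0 0 -0.1 0 0 0.1" --pt "0 0 0 -0.1 0 0 0.1" --pt "0 0 0 0 0 0 0.1"

```text
clock: 20.88
eef_pos: [0.5135, 0.0647, 0.0328]
tool_rot: [0.161, 0.69, -0.156, 0.688]
ft_force: [-0.3, -0.4, 0.2]
grip_width: 0.0384
```

play_rows --pt "0 0 0 0 0 0 0.1" --pt "0 0 0 0 0 0 0.1" --pt "0 0 0 0 0 0 0.1" --pt "0 0 0 0 0 0 0.1"

```text
clock: 21.22
eef_pos: [0.5134, 0.0645, 0.0326]
tool_rot: [0.163, 0.69, -0.158, 0.687]
ft_force: [0.5, -0.4, 0.1]
grip_width: 0.0388
```

Run:
```python
from h import *
go([0.512,0.064,0.03])
p=camera('wrist'); save(p,'w7.png')
for t in ['rest_wing_a','nut_hub']:
    print(t,[(np.round(d['centre'],4).tolist(),round(d['confidence'],2)) for d in pinpoint(t,p)[:3]])
```

```text
tcp [0.5134 0.0645 0.0326] shift mm [ 2.6 -1.1 -1. ] 
axes
 [[-0.002  0.441  0.897]
 [ 0.008  0.897 -0.441]
 [-1.     0.006 -0.005]] yaw of tool y 1.114 F [ 0.5 -0.4  0.1] q [ 0.12  0.45 -0.25  0.87  0.01  0.58]
rest_wing_a [([0.5366, 0.0611, 0.0404], 0.94), ([0.4906, 0.069, 0.038], 0.79)]
nut_hub []
```

View pics/w7.png

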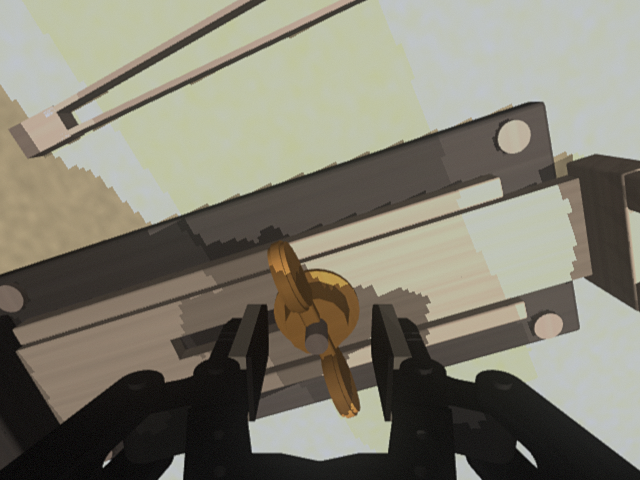

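Stroke 2 is done. The wings at (290,275) and (342,385) stand free between the fingers, with the nut at about 3.17 rad. Stroke 3 goes to the stop.

play_rows --pt "0 0 0 0.1 0 0 0.1" --pt "0 0 0 0.1 0 0 0.1" --pt "0 0 0 0.1 0 0 0.1" --pt "0 0 0 0.1 0 0 0.1" --pt "0 0 0 0.1 0 0 0.1" --pt "0 0 0 0.1 0 0 0.1" --pt "0 0 0 0.1 0 0 0.1" --pt "0 0 0 0.1 0 0 0.1" --pt "0 0 0 0.1 0 0 0.1" --pt "0 0 0 0.1 0 0 0.1" --pt "0 0 0 0.1 0 0 0.1" --pt "0 0 0 0.1 0 0 0.1" --pt "0 0 0 0.1 0 0 0.1" --pt "0 0 0 0.1 0 0 0.1" --pt "0 0 0 0.1 0 0 0.1" --pt "0 0 0 0.1 0 0 0.1" --pt "0 0 0 0.1 0 0 0.1" --pt "0 0 0 0.1 0 0 0.1" --pt "0 0 0 0.05 0 0 0.1" --pt "0 0 0 0 0 0 0.1"

```text
clock: 23.03
eef_pos: [0.5127, 0.0642, 0.0324]
tool_rot: [-0.646, -0.289, 0.647, -0.284]
ft_force: [-1.8, -0.9, -0.3]
grip_width: 0.0384
```

Run:
```python
from h import *
go([0.512,0.064,0.03]); o=get_obs(); print(o['ft_torque'],o['tau'])
```

```text
tcp [0.5127 0.0642 0.0324] shift mm [ 2.4 -0.4  0.6] 
axes
 [[-0.004  0.741 -0.672]
 [ 0.007 -0.672 -0.741]
 [-1.    -0.007 -0.003]] yaw of tool y -0.737 F [-1.8 -0.9 -0.3] q [ 0.12  0.45 -0.26  0.87  0.01  2.43]
[-0.20094169  0.16809561  0.01445047] [  0.36102477 -42.07889199  20.66519201  -0.35193097   0.24171378
   0.41393615]
```

play_rows --pt "0 0 0 0.05 0 0 0.1" --pt "0 0 0 0.05 0 0 0.1" --pt "0 0 0 0.05 0 0 0.1" --pt "0 0 0 0 0 0 0.1"

```text
clock: 23.37
eef_pos: [0.5128, 0.0644, 0.0324]
tool_rot: [-0.666, -0.241, 0.666, -0.235]
ft_force: [-1.1, -0.8, 0.1]
grip_width: 0.0384
```

Run:
```python
from h import *
go([0.512,0.064,0.03]); o=get_obs(); print(o['ft_torque'],o['tau'])
```

```text
tcp [0.5128 0.0644 0.0324] shift mm [ 2.4 -0.2  0.8] 
axes
 [[-0.003  0.633 -0.774]
 [ 0.007 -0.774 -0.633]
 [-1.    -0.008 -0.002]] yaw of tool y -0.885 F [-1.1 -0.8  0.1] q [ 0.12  0.45 -0.26  0.87  0.01  2.58]
[-0.22411069  0.18692735 -0.01466835] [  0.27420924 -42.15585351  20.79167426  -0.41519827   0.20667365
   0.37802249]
```

Not at the stop yet, so I continue in small steps.

play_rows --pt "0 0 0 0.05 0 0 0.1" --pt "0 0 0 0.05 0 0 0.1" --pt "0 0 0 0 0 0 0.1"

```text
clock: 23.62
eef_pos: [0.5122, 0.0643, 0.0323]
tool_rot: [-0.676, -0.208, 0.678, -0.202]
ft_force: [-3.2, -0.9, 1.5]
grip_width: 0.0383
```

Run:
```python
from h import *
go([0.512,0.064,0.03]); o=get_obs(); print(o['ft_torque'],o['tau'][5])
```

```text
tcp [0.5122 0.0643 0.0323] shift mm [2.3 0.2 0.3] 
axes
 [[-0.004  0.555 -0.832]
 [ 0.007 -0.832 -0.555]
 [-1.    -0.008 -0.   ]] yaw of tool y -0.983 F [-3.2 -0.9  1.5] q [ 0.12  0.45 -0.26  0.87  0.01  2.67]
[-0.34081134  0.57915295  0.5533336 ] 0.9435490518808365
```

play_rows --pt "0 0 0 0.04 0 0 0.1" --pt "0 0 0 0.04 0 0 0.1" --pt "0 0 0 0 0 0 0.1"

```text
clock: 23.87
eef_pos: [0.5122, 0.0643, 0.0324]
tool_rot: [-0.683, -0.183, 0.685, -0.178]
ft_force: [-4.0, -3.9, 2.0]
grip_width: 0.0384
```

Run:
```python
from h import *
go([0.512,0.064,0.03]); o=get_obs(); print(o['ft_torque'],o['tau'][5])
p=camera('wrist')
for t in ['rest_wing_a','nut_hub']:
    print(t,[(np.round(d['centre'],4).tolist(),round(d['confidence'],2)) for d in pinpoint(t,p)[:3]])
```

```text
tcp [0.5122 0.0643 0.0324] shift mm [2.4 0.2 0.3] 
axes
 [[-0.004  0.493 -0.87 ]
 [ 0.006 -0.87  -0.493]
 [-1.    -0.007  0.001]] yaw of tool y -1.056 F [-4.  -3.9  2. ] q [ 0.12  0.45 -0.26  0.87  0.01  2.75]
[-0.77442714  0.73582346  3.33687345] 3.6278019100427628
rest_wing_a [([0.51, 0.0412, 0.0411], 0.96), ([0.5135, 0.0916, 0.0401], 0.81)]
nut_hub [([0.5115, 0.0639, 0.0384], 0.75)]
```

The torque jumped from about 0 to 3.3 N m, and the wings give a nut angle of about 4.64 rad, so it is at the stop. I back off and lift.

play_rows --pt "0 0 0 -0.1 0 0 0.1" --pt "0 0 0 -0.1 0 0 0.1" --pt "0 0 0 -0.1 0 0 0.1" --pt "0 0 0 -0.1 0 0 0.1" --pt "0 0 0 -0.1 0 0 0.1" --pt "0 0 0 -0.1 0 0 0.1" --pt "0 0 0 -0.1 0 0 0.1" --pt "0 0 0 0 0 0 0.1" --pt "-20 0 0 0 0 0 0.1" --pt "-30 0 0 0 0 0 0.1" --pt "-30 0 0 0 0 0 0.1" --pt "-30 0 0 0 0 0 0.1" --pt "-30 0 0 0 0 0 0.1" --pt "0 0 0 0 0 0 0.1" --pt "0 0 0 0 0 0 0.1"

```text
clock: 25.27
eef_pos: [0.5159, 0.0638, 0.1751]
tool_rot: [0.586, 0.402, -0.58, 0.398]
ft_force: [0.1, 0.3, -0.8]
grip_width: 0.0383
```

Run:
```python
from h import *
p=camera('wrist'); save(p,'w8.png'); go([.512,.064,.17])
for t in ['rest_wing_a','nut_hub','bar_push','stop_face','steel_cup','brass_mould','tweezers']:
    print(t,[(np.round(d['centre'],4).tolist(),round(d['confidence'],2)) for d in pinpoint(t,p)[:2]])
```

```text
tcp [0.5144 0.0636 0.1732] shift mm [ 3.2 -2.4  0.6] 
axes
 [[ 0.     0.933 -0.359]
 [ 0.008 -0.359 -0.933]
 [-1.    -0.003 -0.008]] yaw of tool y -0.367 F [-0.6 -0.3 -0.7] q [ 0.12  0.31 -0.06  1.2   0.01  2.06]
rest_wing_a [([0.5092, 0.0396, 0.0412], 0.92), ([0.511, 0.0903, 0.0381], 0.63)]
nut_hub []
bar_push [([0.5294, 0.1817, 0.04], 0.79), ([0.495, -0.0608, 0.0251], 0.64)]
stop_face [([0.4952, -0.0572, 0.0287], 0.98)]
steel_cup [([0.6419, 0.0475, 0.0006], 0.85)]
brass_mould [([0.6281, -0.072, -0.0062], 0.96), ([0.5092, 0.0633, 0.0069], 0.54)]
tweezers [([0.4066, 0.0717, -0.0003], 0.59)]
```

View pics/w8.png

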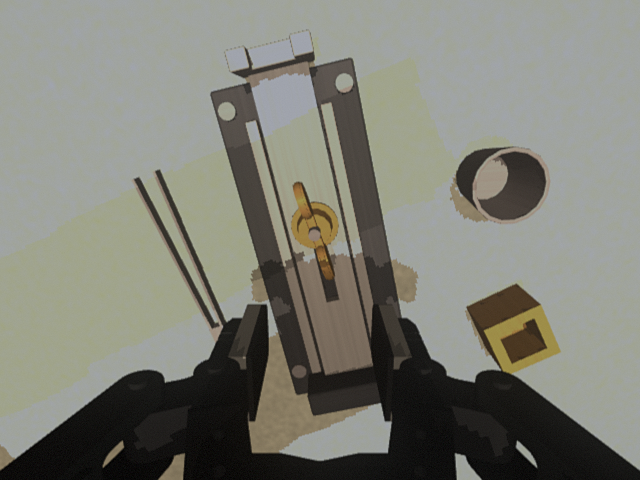

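The wings at (301,195) and (325,262) lie along the bar, which puts the nut at about 4.60 rad. The bar meets the stop at (345,385), and the cup, mould and tweezers haven't moved. I hand the job in.

```bash
python3 -c "
from h import *
print(job_done())"
```

```text
the job is handed in; nothing more can be done
None
```

The rod rest is set up and handed in: the bar is home against its stop block and the wing nut is done up to its stop. It took about 25 s on the robot's clock, and `job_done()` gave no verdict.

- **Bar:** I pushed it by the cradle with the shut fingertips until it stopped dead and the force rose to about 13 N. In the last picture it meets the stop block.
- **Nut:** I did it up in three separate clockwise strokes, with the half-open fingers straddling the stud so that each finger pressed a different wing. The fingers came off the wings after each stroke, at about 1.66 and 3.17 rad. The torque jumped to about 3.3 N m at the stop, and the wing positions then gave about 4.60 rad.
- **Last checks:** The cradle-to-stop distance measured 241 mm where 245 mm was expected, which is within the network's error. The cup, mould and tweezers were where they started. The fingers were raised clear, with about 1 N on the force sensor, about its usual noise.
- **Not checked again:** I did not re-measure the torch, shears, paddle, glass blank or reamer at the end. After leaving the start the arm worked only at the rod rest.

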